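# Sand the knife scars of a chopping board with a hand sander

### The arm

A 6-joint arm with a two-finger parallel gripper is mounted at the origin on a cart in front of the work surface, level with it; the furniture and walls round the work are solid. World frame = base frame: x ahead of the robot, y to its left, z up, the work surface at z = 0. Lengths are in mm, angles in rad, forces in N, time in s.
With the tool pointing down it reaches from about 325 to 900 mm from the base axis. Payload 6.1 kg.
Tool frame: the origin (TCP) lies at the very end of the fingers, on their centre line; the grasp point (between the pads) lies 19 mm behind it; z points along the fingers, y is the line along which they close (so a half turn about z gives the same grasp; the last joint's range is limited). The gripper opens to 85 mm and grips with 20 to 120 N. Pads are 22 mm wide; open, the fingers measure 114 mm over their backs; the gripper's body (76 mm by 85 mm) begins 54 mm behind the grasp point. The pads swing forward as they close: fully open they stand 13 mm farther back than shut.
Start: joints at [-1.45, 0.22, 1.526, -0, 1.395, -0.126], TCP at [152.682, -606.056, 231.3] pointing down, gripper open.
Joint ranges: [-2.98, 2.98], [-0.91, 2.08], [0.09, 2.57], [-1.24, 4.39], [0.2, 2.65], [-2.68, 2.68]. Speed limits (rad/s): [2.57, 2.57, 3.01, 3.14, 3.14, 3.14].

### API

Orientations are given as a 3x3 rotation matrix whose columns are the frame's x, y, z axes.
In Python, from plant import r gives the robot as it stands.
- The arm moves only by the tool apply_moves, never from a script. Its argument "series" is a list of rows, each a list of 7 numbers: the shift along the tool's x, y, z each as a share of 0.15 m, from -1 to 1, then the turn, a rotation vector about the tool's x, y, z each as a share of 180 degrees, from -1 to 1, then the opening, from -1 (shut) to 1 (fully open), so that 0 is half open. In form: [[dx, dy, dz, wx, wy, wz, hand], ...]. A call has exactly 8 rows; each row shifts and turns the commanded pose from where the row before left it, along the tool's axes as they then stand; what a row does not reach is not made up. A row lasts 1/10 s, in which the tool goes at most 50 mm and 8.59 degrees, less where a joint would pass 70% of its speed; a pose out of reach is approached as far as the arm can. A call with a number of a shift or a turn outside -1 to 1 is refused whole. A call with a gripper value outside its range is refused whole. The fingers move at their own pace and stop on an object; "newtons" is the grip in N (left out, the last holds). Time passes only in rows, so rows that do not move let the fingers close, or fill a call up. It gives the time, the measured TCP pose, the force, the opening and the grip force at its end, in the units of the state.
- r.read_state(): the state, without advancing time (a new reading comes with each control period).
- r.snapshot(name): name is "scene" or "top" or "wrist"; returns (picture, depth): 420x560x3 uint8, red, green, blue; 420x560 float32, mm along the optical axis (not along the pixel's ray), 0 where there is no reading.
- r.calibration(name): a dict with "mtx" (3x3 intrinsics, pixels), "rvec" (rotation vector, rad) and "tvec" (3), from world to camera coordinates, as OpenCV has them. Camera axes: x right, y down, z forward; pixel columns grow to the right and rows downward; lengths in mm; the calibration is good to about 2 mm. A picture is of the moment at which its call begins: read the wrist's pose just before it. calibration takes no time and is no camera call; for the wrist camera it gives the pose at the moment of the call.
- r.sign_off(): hands the job in; it is judged then, once.
The state is a dict: "time": time; "joint_positions": joint angles; "qd": joint speeds; "joint_efforts": joint torques, N m; "tcp_pos": TCP position; "tool_rot": TCP orientation; "wrist_force": force on the tool from outside, world axes, zero at the start; "ft_torque": the same for the moment, N m; "width": opening from 0.0 (shut) to 1.0 (fully open); "grasp_force": force on a finger pad.
Only numpy, scipy, OpenCV 4.12 (cv2) and the standard library are available. Lean on these libraries where they do the work, as an engineer would, in place of code of your own. Each camera call takes 0.05 s, during which the arm holds its last target. There are 200 camera calls.

### The job

Give the worn chopping board a sanding pass: set the hand sander flat and lengthways on the board's left end, and draw it along the band of knife scars in the board's front half to the right end, bearing down evenly all the way so that its foam pad stays about half squashed, never squashed flat. Then stand the sander back on the worktop beside the board, sanding sheet down. The board must stay where it lies (a few millimetres do not matter) and the other things are left alone.

Things in the scene. Friction and masses are not known exactly. Their poses are not given: they have to be found in the camera images.
- sander: hand sander 80 (x) x 130 (y) x 69 mm, 0.25 kg: brown sheet, grey foam, black plate (top at 28 mm), on it a pale wooden grip along y to pinch from above across x: 92 x 30 mm up to 54 mm, then 104 x 32 mm. Origin: its centre, at the sheet's underside when the foam is free (sinks by sole under load); z up. Starts on the worktop left or right of the board, sheet down, length about along world y.
- sole (a joint): how far the foam of the sander is squashed, m: 0 = free (as when lifted), 0.010 = flat, no more give. The foam is a spring of 1.5 N per mm; the sander's own weight squashes it about 1.5 mm, half squashed (5 mm) takes 7.5 N in all.
- sole_mid (a point): centre of the underside of the sanding sheet, axes as sander; on the worktop it is at z = 0, on the board 21 mm higher.
- board: wooden chopping board lying loose on the worktop, 220 mm (x) by 320 mm (y), 21 mm thick, 1 kg, a 70 mm wide band of dark knife scars along its front half (the half towards the robot). Origin: centre of its underside; x ahead, y along its length (and grain) to the left end, z up. It holds still by friction when the sander is pressed down on it and drawn.
- band (a point): centre of the band of knife scars, on the board's top face, 40 mm in front of the middle of the board; axes as board: the band runs along y, over nearly the whole length. A wall shelf overhangs the back of the worktop: front edge at world x = 0.60, underside 0.457 m up; keep the wrist clear of it.
- mug: white mug, 83 mm wide, 115 mm over its handle, 86 mm high, on the other side of the board from the sander. Origin: centre of its underside. Leave alone.
- tea_box: small white and dark blue carton, 55 x 104 x 82 mm, behind on the right. Origin: centre of its underside. Leave alone.
- sardines: flat oblong tin, 63 x 105 x 23 mm, behind on the left, to the right of the tall round air fryer (fixed, about 0.28 m wide and 0.35 m high, centre at world x 0.59, y 0.59). Origin: centre of its underside. Leave alone.

How it is judged:
By the outcome, as a careful person would: the job done as asked, in the order asked, and still so for the second after the job is handed in, with the robot touching nothing.
It also fails if it takes over 64 s, if anything falls off the work surface, if the arm or the gripper's body presses on something with over 40 N, if the wrist force passes 120 N, or if a joint passes its speed limit or range.

## Working session

There is one attempt and no reset: what is moved stays moved. The work goes in short steps, Python scripts to look and compute and a tool call to move; the robot and the scene stay as the last step left them, time stands still between calls to the robot, and variables do not carry over. Pictures are saved under pics/ and viewed, at most 10 in all, crops included, and the job is handed in when it is done.

Besides the shell and the picture viewer there is one more tool, called after ">>>" as name(argument=value, ...) on one line, values as JSON. apply_moves: Moves the arm, as the interface text tells. Its arguments: {"type":"object","properties":{"series":{"type":"array","items":{"type":"array","items":{"type":"number","minimum":-1,"maximum":1}}},"newtons":{"type":"number"}},"required":["series"]}

```bash
mkdir -p pics; ls; python3 - <<'E'
from plant import r
import cv2,numpy as np
p,d=r.snapshot("top"); np.save("top_d.npy",d); cv2.imwrite("pics/top.png",p[:,:,::-1])
p2,d2=r.snapshot("scene"); np.save("scene_d.npy",d2); cv2.imwrite("pics/scene.png",p2[:,:,::-1])
for n in("top","scene"): print(r.calibration(n))
s=r.read_state(); print(s)
E
```

```text
pics
{'mtx': array([[497.35853484,   0.        , 274.0382157 ],
       [  0.        , 497.35853484, 211.67924404],
       [  0.        ,   0.        ,   1.        ]]), 'rvec': array([ 2.13743252, -2.13427223,  0.19953618]), 'tvec': array([  -9.95841105,  566.43938204, 1468.37276512])}
{'mtx': array([[432.61678458,   0.        , 273.79852042],
       [  0.        , 432.61678458, 207.84625941],
       [  0.        ,   0.        ,   1.        ]]), 'rvec': array([ 0.84422427, -2.2326942 ,  1.41156858]), 'tvec': array([ 445.99136395,  212.36679865, 1077.98569257])}
{'time': 0.1, 'joint_positions': array([-1.45009071e+00,  2.21177187e-01,  1.52751294e+00,  1.65455988e-05,
        1.39472587e+00, -1.26095974e-01]), 'qd': array([ 0.00082464, -0.00289523, -0.0015215 , -0.00049506,  0.00126767,
       -0.00121479]), 'joint_efforts': array([ 7.87005702e-04, -4.98242462e+01, -3.90548158e+01, -1.42546432e-04,
        5.73233774e-03, -1.83494359e-05]), 'tcp_pos': array([ 152.62571958, -605.49884127,  230.28152189]), 'tool_rot': array([[ 9.69699500e-01,  2.44300713e-01, -2.03381868e-04],
       [ 2.44300674e-01, -9.69697838e-01,  1.81203315e-03],
       [ 2.45462033e-04, -1.80681397e-03, -9.99998338e-01]]), 'wrist_force': array([-0.49049355, -0.26032808, -0.19908054]), 'ft_torque': array([-0.03262525,  0.0165065 , -0.07453398]), 'grasp_force': 0.0, 'width': 1.0030966383366062}
```

View pics/top.png

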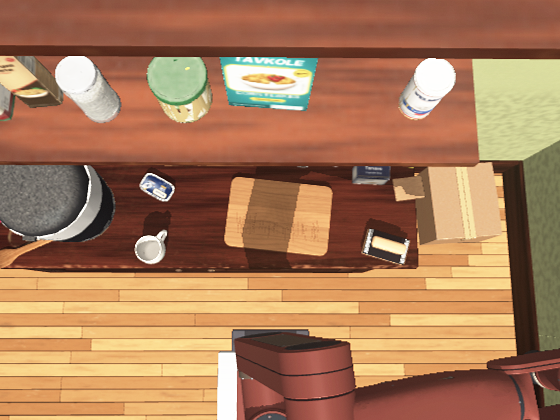

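View pics/scene.png

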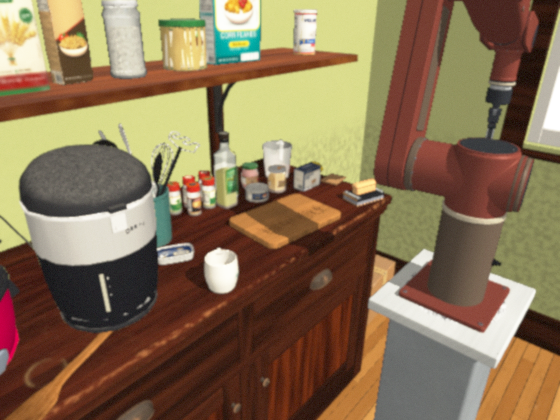

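The top view shows the board with corners at about (228,178), (332,185), (329,254) and (224,246). The sander is to its right at (387,245), the mug at (150,248), the tin at (156,186) and the tea box at (371,174). Next I'll measure the board and sander by height.

```bash
cat > h.py <<'E'
import numpy as np,cv2
def cloud(d,c):
    R=cv2.Rodrigues(c["rvec"])[0]; v,u=np.indices(d.shape)
    K=c["mtx"]; P=np.stack([(u-K[0,2])/K[0,0]*d,(v-K[1,2])/K[1,1]*d,d],-1)
    return (P-c["tvec"])@R
def rect(P,m):
    q=P[m][:,:2].astype(np.float32); (c,s,a)=cv2.minAreaRect(q); return c,s,a,np.median(P[m][:,2]),m.sum()
def big(m):
    n,l,s,_=cv2.connectedComponentsWithStats(m.astype(np.uint8)); return l==1+np.argmax(s[1:,4])
E
python3 - <<'E'
from plant import r
from h import *
c=r.calibration("top"); d=np.load("top_d.npy"); P=cloud(d,c); img=cv2.imread("pics/top.png")
v,u=np.indices(d.shape); Z=P[...,2]
box=lambda a,b,e,f:(u>a)&(u<b)&(v>e)&(v<f)&(d>0)
print("table z",np.median(Z[box(335,352,200,250)]), np.median(Z[box(190,215,200,240)]))
print("board",rect(P,big(box(215,345,170,262)&(Z>12)&(Z<32))), "edge", cv2.boxPoints(cv2.minAreaRect(P[big(box(215,345,170,262)&(Z>12)&(Z<32))][:,:2].astype(np.float32))))
S=box(355,415,222,270)
print("sander all",rect(P,big(S&(Z>14))));m=big(S&(Z>50));print("grip",rect(P,m),P[m].mean(0), cv2.boxPoints(cv2.minAreaRect(P[m][:,:2].astype(np.float32))))
m=big(box(130,172,228,268)&(Z>20));print("mug",rect(P,m))
# scars: dark thin vs board colour
cv2.imwrite("pics/crop.png",cv2.resize(img[165:275,215:425],None,fx=3.6,fy=3.6,interpolation=cv2.INTER_CUBIC))
print("carton", rect(P,big(box(390,500,150,250)&(Z>60))), cv2.boxPoints(cv2.minAreaRect(P[big(box(390,500,150,250)&(Z>60))][:,:2].astype(np.float32))))
E
```

```text
table z -0.6844027557763894 -1.0342709620030153
board ((561.145751953125, -24.515762329101562), (320.8161926269531, 220.62982177734375), 83.89183807373047, np.float64(19.673209036433093), np.int64(7000)) edge [[ 434.3888  -172.27505]
 [ 653.766   -195.75131]
 [ 687.9027   123.24353]
 [ 468.5255   146.71979]]
sander all ((465.7903137207031, -354.37506103515625), (132.79420471191406, 81.9381332397461), 73.86986541748047, np.float64(29.22687334758426), np.int64(1124))
grip ((465.857421875, -354.1810607910156), (103.11648559570312, 32.433502197265625), 73.97052001953125, np.float64(66.09788766328596), np.int64(362)) [ 464.97380047 -353.02802885   65.63773848] [[ 436.0343  -399.25674]
 [ 467.2068  -408.21268]
 [ 495.68054 -309.10538]
 [ 464.50806 -300.14944]]
mug ((455.27471923828125, 348.2758483886719), (80.70877838134766, 103.85840606689453), 24.31655502319336, np.float64(62.45523453038196), np.int64(453))
carton ((613.4824829101562, -361.2166748046875), (31.31967544555664, 199.7290802001953), 0.418486624956131, np.float64(483.4509526731807), np.int64(1387)) [[ 597.0936  -261.46918]
 [ 598.5525  -461.19293]
 [ 629.87134 -460.96417]
 [ 628.4125  -261.24042]]
```

View pics/crop.png

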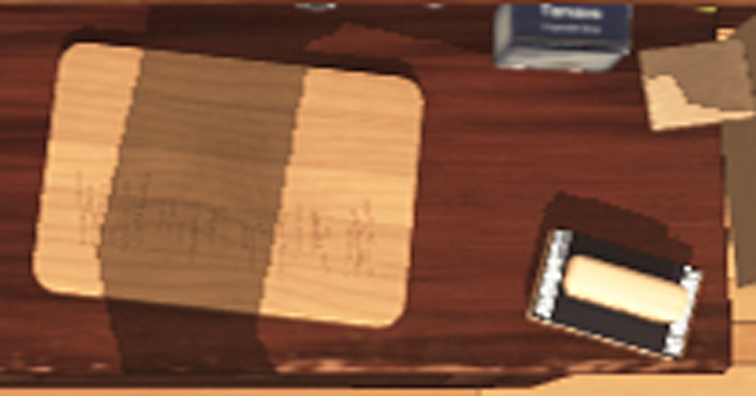

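```bash
cat >> h.py <<'E'
from scipy.spatial.transform import Rotation as Ro
def plan(s,target,yaw,n):
    "rows (rounded) from the state's pose to target, tool down with tool x at yaw deg"
    a=np.radians(yaw); X=np.array([np.cos(a),np.sin(a),0]); Z=np.array([0,0,-1.]); G=np.stack([X,np.cross(Z,X),Z],1)
    R=np.array(s["tool_rot"]); w=Ro.from_matrix(R.T@G).as_rotvec()/n; dp=(np.array(target)-s["tcp_pos"])/n; o=[]
    for i in range(n):
        o.append(np.round(np.r_[R.T@dp/150,w/np.pi],3).tolist()); R=R@Ro.from_rotvec(w).as_matrix()
    print("max mm/deg per row",np.linalg.norm(dp),np.degrees(np.linalg.norm(w)))
    for q in o: print(q)
E
python3 - <<'E'
from plant import r
from h import *
c=r.calibration("top"); d=np.load("top_d.npy"); P=cloud(d,c)
for uv in [(440,200),(485,200),(405,190),(450,235),(425,230)]: print(uv,P[uv[1],uv[0]].round())
plan(r.read_state(),[466,-354,200],74,8)
E
```

```text
(440, 200) [ 745. -768. -651.]
(485, 200) [ 747. -974. -654.]
(405, 190) [ 644. -424.   10.]
(450, 235) [ 586. -803. -649.]
(425, 230) [ 630. -743. -809.]
max mm/deg per row 50.36927345873984 7.482445005683678
[0.304, -0.139, 0.026, -0.0, -0.0, -0.042]
[0.32, -0.099, 0.025, -0.0, -0.0, -0.042]
[0.33, -0.056, 0.025, -0.0, -0.0, -0.042]
[0.335, -0.013, 0.025, -0.0, -0.0, -0.042]
[0.333, 0.031, 0.025, -0.0, -0.0, -0.042]
[0.327, 0.074, 0.025, -0.0, -0.0, -0.042]
[0.314, 0.116, 0.025, -0.0, -0.0, -0.042]
[0.296, 0.156, 0.025, -0.0, -0.0, -0.042]
```

Box is on the floor, so it's clear of the arm.

>>> apply_moves(series=[[0.3,-0.137,0.025,0,0,-0.042,1],[0.315,-0.098,0.025,0,0,-0.042,1],[0.325,-0.055,0.025,0,0,-0.042,1],[0.33,-0.013,0.025,0,0,-0.042,1],[0.33,0.03,0.025,0,0,-0.042,1],[0.322,0.073,0.025,0,0,-0.042,1],[0.31,0.115,0.025,0,0,-0.042,1],[0.29,0.154,0.025,0,0,-0.042,1]], newtons=100)

```text
time: 0.9
tcp_pos: [461.5, -355.0, 200.9]
tool_rot: [[0.26, 0.966, -0.0], [0.966, -0.26, 0.0], [0.0, -0.0, -1.0]]
wrist_force: [-0.8, -0.4, -0.1]
width: 1.001
grasp_force: 0.0
```

```bash
python3 - <<'E'
from plant import r
from h import *
s=r.read_state(); c=r.calibration("wrist"); p,d=r.snapshot("wrist"); cv2.imwrite("pics/w1.png",p[:,:,::-1]); P=cloud(d,c); Z=P[...,2]
print(s["tcp_pos"],np.degrees(np.arctan2(s["tool_rot"][1,0],s["tool_rot"][0,0])),s["joint_positions"].round(2),s["qd"].round(2),s["wrist_force"],s["width"])
m=big((d>0)&(Z>48)&(Z<75)&(np.hypot(P[...,0]-466,P[...,1]+354)<75)); print("grip",rect(P,m))
m=big((d>0)&(Z>15)&(Z<75)&(np.hypot(P[...,0]-466,P[...,1]+354)<90)); print("sander",rect(P,m))
m=(d>0)&(Z>-8)&(Z<8); print("table",np.median(Z[m]),m.sum())
E
```

```text
[ 461.46951983 -354.96671558  200.85994897] 74.9304424868857 [-0.79  0.14  1.67 -0.    1.33 -0.53] [ 0.86  0.26 -0.22 -0.   -0.05 -0.46] [-0.7580756  -0.42766476 -0.13709476] 1.001120489921189
grip ((468.0925598144531, -352.18182373046875), (101.80986022949219, 32.04411697387695), 73.4928207397461, np.float64(66.75550081357997), np.int64(3394))
sander ((467.79736328125, -353.4241943359375), (132.6196746826172, 80.09408569335938), 73.35076904296875, np.float64(28.40420278399559), np.int64(8983))
table -0.0715090965089554 61113
```

View pics/w1.png

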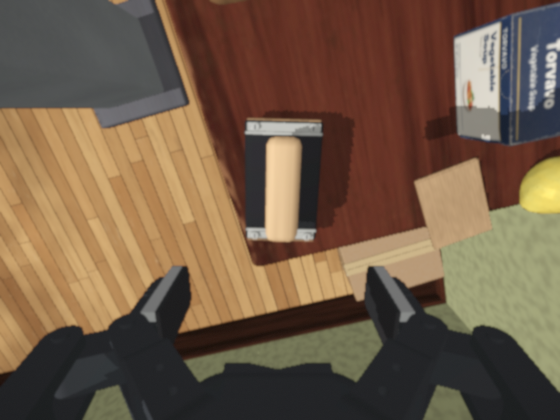

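The wrist view shows the sander square between the open fingers, with the grip at (283,190). I'll descend partway, let the arm settle, then correct.

>>> apply_moves(series=[[0,0,0,0,0,0,1],[0,0,0.15,0,0,0,1],[0,0,0.15,0,0,0,1],[0,0,0.15,0,0,0,1],[0,0,0.13,0,0,0,1],[0,0,0,0,0,0,1],[0,0,0,0,0,0,1],[0,0,0,0,0,0,1]])

```text
time: 1.75
tcp_pos: [460.6, -357.9, 115.8]
tool_rot: [[0.266, 0.964, 0.001], [0.964, -0.266, -0.002], [-0.001, 0.002, -1.0]]
wrist_force: [0.3, -0.5, -0.1]
width: 1.0
grasp_force: 0.0
```

```bash
python3 - <<'E'
from plant import r
from h import *
s=r.read_state();print(s["tcp_pos"],s["wrist_force"]); plan(s,[467.5,-353,41],73.7,5)
E
```

```text
[ 460.60829486 -357.86585176  115.77679732] [ 0.33488816 -0.51717413 -0.08168643]
max mm/deg per row 15.050237911965414 0.1738125700232465
[0.009, 0.007, 0.1, 0.0, 0.0, 0.001]
[0.009, 0.007, 0.1, 0.0, 0.0, 0.001]
[0.009, 0.007, 0.1, 0.0, 0.0, 0.001]
[0.009, 0.007, 0.1, 0.0, 0.0, 0.001]
[0.009, 0.007, 0.1, 0.0, 0.0, 0.001]
```

>>> apply_moves(series=[[0.015,0.012,0.1,0,0,0.001,1],[0.015,0.012,0.1,0,0,0.001,1],[0.015,0.011,0.1,0,0,0.001,1],[0,0,0.1,0,0,0.001,1],[0,0,0.1,0,0,0.001,1],[0,0,0,0,0,0,1],[0,0,0,0,0,0,1],[0,0,0,0,0,0,1]])

```text
time: 2.55
tcp_pos: [467.6, -352.1, 39.9]
tool_rot: [[0.28, 0.96, 0.001], [0.96, -0.28, -0.001], [-0.001, 0.001, -1.0]]
wrist_force: [0.2, 0.6, 0.3]
width: 1.003
grasp_force: 0.0
```

>>> apply_moves(series=[[0,0,0,0,0,0,0],[0,0,0,0,0,0,-0.5],[0,0,0,0,0,0,-1],[0,0,0,0,0,0,-1],[0,0,0,0,0,0,-1],[0,0,0,0,0,0,-1],[0,0,0,0,0,0,-1],[0,0,0,0,0,0,-1]], newtons=90)

```text
time: 3.35
tcp_pos: [467.3, -351.7, 39.4]
tool_rot: [[0.28, 0.96, 0.0], [0.96, -0.28, -0.0], [-0.0, 0.0, -1.0]]
wrist_force: [-0.0, -0.6, 1.0]
width: 0.361
grasp_force: 91.5
```

>>> apply_moves(series=[[0,0,-0.06,0,0,0,-1],[0,0,-0.12,0,0,0,-1],[0,0,-0.13,0,0,0,-1],[0,0,-0.1,0,0,0,-1],[0,0,0,0,0,0,-1],[0,0,0,0,0,0,-1],[0,0,0,0,0,0,-1],[0,0,0,0,0,0,-1]])

```text
time: 4.15
tcp_pos: [466.5, -350.9, 99.5]
tool_rot: [[0.28, 0.96, -0.002], [0.96, -0.28, 0.002], [0.001, -0.002, -1.0]]
wrist_force: [-0.6, -0.2, -2.1]
width: 0.359
grasp_force: 91.4
```

```bash
python3 - <<'E'
from plant import r
from h import *
F=[]
for _ in range(3):
    s=r.read_state();F.append(s["wrist_force"])
print(s["tcp_pos"],F,s["ft_torque"],s["width"]); plan(s,[531.5,73.5,100],83.9,16)
E
```

```text
[ 466.50045269 -350.94011141   99.47575267] [array([-0.61188453, -0.19729742, -2.12746636]), array([-0.61188453, -0.19729742, -2.12746636]), array([-0.61188453, -0.19729742, -2.12746636])] [-0.01461339 -0.01832798 -0.0224727 ] 0.3591446127987049
max mm/deg per row 26.836791455611227 0.6363757638270287
[0.177, -0.024, 0.0, -0.0, -0.0, -0.004]
[0.178, -0.022, 0.0, -0.0, -0.0, -0.004]
[0.178, -0.02, -0.0, -0.0, -0.0, -0.004]
[0.178, -0.018, -0.0, -0.0, -0.0, -0.004]
[0.178, -0.016, -0.0, -0.0, -0.0, -0.004]
[0.178, -0.014, -0.0, -0.0, -0.0, -0.004]
[0.179, -0.012, -0.0, -0.0, -0.0, -0.004]
[0.179, -0.01, -0.0, -0.0, -0.0, -0.004]
[0.179, -0.008, -0.0, -0.0, -0.0, -0.004]
[0.179, -0.006, -0.0, -0.0, -0.0, -0.004]
[0.179, -0.004, -0.0, -0.0, -0.0, -0.004]
[0.179, -0.002, -0.0, -0.0, -0.0, -0.004]
[0.179, 0.0, -0.0, -0.0, -0.0, -0.004]
[0.179, 0.002, -0.0, -0.0, -0.0, -0.004]
[0.179, 0.004, -0.0, -0.0, -0.0, -0.004]
[0.179, 0.006, -0.0, -0.0, -0.0, -0.004]
```

The sander is lifted and the force sensor shows its weight (−2.1 N). I'll carry it over.

>>> apply_moves(series=[[0.177,-0.024,0,0,0,-0.004,-1],[0.178,-0.022,0,0,0,-0.004,-1],[0.178,-0.02,0,0,0,-0.004,-1],[0.178,-0.018,0,0,0,-0.004,-1],[0.178,-0.016,0,0,0,-0.004,-1],[0.178,-0.014,0,0,0,-0.004,-1],[0.179,-0.012,0,0,0,-0.004,-1],[0.179,-0.01,0,0,0,-0.004,-1]])

```text
time: 4.95
tcp_pos: [497.8, -137.8, 100.1]
tool_rot: [[0.182, 0.983, -0.001], [0.983, -0.182, 0.001], [0.0, -0.001, -1.0]]
wrist_force: [0.1, 0.6, -2.9]
width: 0.359
grasp_force: 91.4
```

>>> apply_moves(series=[[0.179,-0.008,0,0,0,-0.004,-1],[0.179,-0.006,0,0,0,-0.004,-1],[0.179,-0.004,0,0,0,-0.003,-1],[0.179,-0.002,0,0,0,-0.003,-1],[0.179,0,0,0,0,-0.003,-1],[0.179,0.002,0,0,0,-0.003,-1],[0.179,0.004,0,0,0,-0.003,-1],[0.17,0.006,0,0,0,-0.003,-1]])

```text
time: 5.75
tcp_pos: [527.6, 73.6, 100.0]
tool_rot: [[0.101, 0.995, -0.001], [0.995, -0.101, 0.0], [-0.0, -0.001, -1.0]]
wrist_force: [-0.1, -0.1, -1.9]
width: 0.355
grasp_force: 91.4
```

>>> apply_moves(series=[[0,0,0,0,0,0,-1],[0,0,0,0,0,0,-1],[0,0,0,0,0,0,-1],[0,0,0,0,0,0,-1],[0,0,0,0,0,0,-1],[0,0,0,0,0,0,-1],[0,0,0,0,0,0,-1],[0,0,0,0,0,0,-1]])

```text
time: 6.55
tcp_pos: [528.1, 72.2, 100.9]
tool_rot: [[0.102, 0.995, 0.0], [0.995, -0.102, 0.0], [0.0, 0.0, -1.0]]
wrist_force: [-0.3, 0.5, -2.1]
width: 0.356
grasp_force: 91.4
```

```bash
python3 - <<'E'
from plant import r
from h import *
s=r.read_state(); c=r.calibration("wrist"); p,d=r.snapshot("wrist"); cv2.imwrite("pics/w2.png",p[:,:,::-1]); P=cloud(d,c); Z=P[...,2]
print(s["tcp_pos"],np.degrees(np.arctan2(s["tool_rot"][1,0],s["tool_rot"][0,0])),s["wrist_force"],s["joint_positions"].round(2))
cb=np.array([561.1,-24.5]);ex=np.array([.9943,-.1064]);ey=np.array([.1064,.9943])
Q=P[...,:2]-cb; bx=Q@ex;by=Q@ey
m=(d>0)&(Z>14)&(Z<28)&(abs(bx)<130)&(abs(by)<180); print("board top z",np.median(Z[m]),"x",np.percentile(bx[m],[.3,99.7]),"y",np.percentile(by[m],[.3,99.7]))
# left edge / front edge away from rounded corners
for lo,hi in((-90,-60),(-60,-20),(20,60)):
    k=m&(bx>lo)&(bx<hi); print("left edge",lo,hi,by[k].max() if k.any() else None)
for lo,hi in((100,140),(0,60),(-100,0)):
    k=m&(by>lo)&(by<hi); print("front edge",lo,hi,bx[k].min() if k.any() else None,bx[k].max() if k.any() else None)
m=(d>0)&(Z>60)&(np.hypot(P[...,0]-s["tcp_pos"][0],P[...,1]-s["tcp_pos"][1])<95)&(Z<100); print("sander above 60",rect(P,m))
E
```

```text
[528.08077274  72.17160186 100.85003726] 84.14041550622346 [-0.28294468  0.52829728 -2.14096936] [-0.01  0.14  1.88  0.    1.12  0.09]
board top z 20.165192018709906 x [-107.18120261  110.65551907] y [-117.18090212  161.7968696 ]
left edge -90 -60 161.7173565865689
left edge -60 -20 161.91900587513945
left edge 20 60 161.98206873995252
front edge 100 140 -108.07912919684102 111.9324434547863
front edge 0 60 -107.88613774388885 112.36160993305856
front edge -100 0 -80.51234399491398 111.69789709644996
sander above 60 ((528.732177734375, 70.81864166259766), (132.1848907470703, 80.43511199951172), 84.03509521484375, np.float64(87.4894806140152), np.int64(12934))
```

View pics/w2.png

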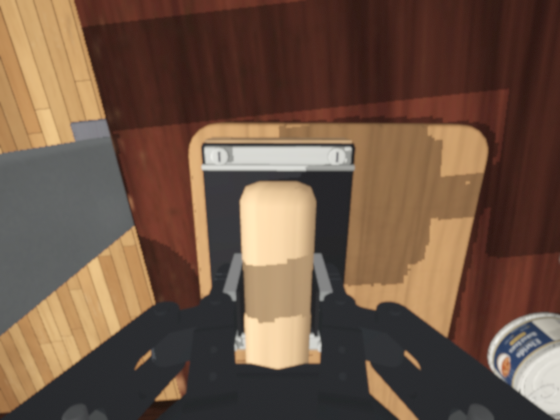

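The wrist view shows the held sander square over the left end of the board. Board left edge is at row ~123 and the front edge at column ~195. The board is about 2 mm further back and left than the top view gave. I'll correct for that and come down to just above contact.

>>> apply_moves(series=[[0.01,0.012,0.06,0,0,0,-1],[0.01,0.012,0.07,0,0,0,-1],[0,0,0.06,0,0,0,-1],[0,0,0.05,0,0,0,-1],[0,0,0,0,0,0,-1],[0,0,0,0,0,0,-1],[0,0,0,0,0,0,-1],[0,0,0,0,0,0,-1]])

```text
time: 7.4
tcp_pos: [532.4, 75.0, 65.3]
tool_rot: [[0.102, 0.995, 0.001], [0.995, -0.102, 0.0], [0.0, 0.001, -1.0]]
wrist_force: [-0.3, -0.1, -2.3]
width: 0.359
grasp_force: 91.3
```

```bash
python3 - <<'E'
from plant import r
from h import *
s=r.read_state(); print(s["tcp_pos"],s["wrist_force"]); plan(s,[532,74.7,57],83.9,1)
E
```

```text
[532.36897188  74.97383672  65.33021378] [-0.25183393 -0.12831765 -2.27399721]
max mm/deg per row 8.34287650359904 0.26636826284312115
[-0.002, -0.002, 0.056, 0.0, -0.0, 0.001]
```

>>> apply_moves(series=[[0,0,0.01,0,0,0.001,-1],[0,0,0.01,0,0,0,-1],[0,0,0.01,0,0,0,-1],[0,0,0.01,0,0,0,-1],[0,0,0,0,0,0,-1],[0,0,0,0,0,0,-1],[0,0,0,0,0,0,-1],[0,0,0,0,0,0,-1]])

```text
time: 8.2
tcp_pos: [532.2, 75.0, 59.1]
tool_rot: [[0.105, 0.994, 0.001], [0.994, -0.105, -0.0], [0.0, 0.001, -1.0]]
wrist_force: [-1.6, -0.8, 2.6]
width: 0.36
grasp_force: 92.0
```

>>> apply_moves(series=[[0,0,0.006,0,0,0,-1],[0,0,0.006,0,0,0,-1],[0,0,0,0,0,0,-1],[0,0,0,0,0,0,-1],[0,0,0,0,0,0,-1],[0,0,0,0,0,0,-1],[0,0,0,0,0,0,-1],[0,0,0,0,0,0,-1]])

```text
time: 9.0
tcp_pos: [532.2, 75.0, 57.3]
tool_rot: [[0.105, 0.994, 0.0], [0.994, -0.105, -0.0], [0.0, 0.0, -1.0]]
wrist_force: [-1.5, -0.6, 5.3]
width: 0.359
grasp_force: 92.2
```

```bash
python3 - <<'E'
from plant import r
from h import *
F=[]
for _ in range(4):
    r.snapshot("wrist"); s=r.read_state(); F.append(s["wrist_force"])
print(s["tcp_pos"],np.mean(F,0),np.std(F,0)); 
e=np.array([532.4-.1064*186,75-.9943*186]); print(e); plan(s,[e[0],e[1],s["tcp_pos"][2]],83.9,24)
E
```

```text
[532.22622704  74.98988529  57.34068881] [-1.28651231  0.29704436  4.97552821] [0.29050149 0.23143283 0.19372523]
[ 512.6096 -109.9398]
max mm/deg per row 7.7486334547169315 0.0036871172154267283
[-0.052, -0.0, -0.0, 0.0, -0.0, 0.0]
[-0.052, -0.0, -0.0, 0.0, -0.0, 0.0]
[-0.052, -0.0, -0.0, 0.0, -0.0, 0.0]
[-0.052, -0.0, -0.0, 0.0, -0.0, 0.0]
[-0.052, -0.0, -0.0, 0.0, -0.0, 0.0]
[-0.052, -0.0, -0.0, 0.0, -0.0, 0.0]
[-0.052, -0.0, -0.0, 0.0, -0.0, 0.0]
[-0.052, -0.0, -0.0, 0.0, -0.0, 0.0]
[-0.052, -0.0, -0.0, 0.0, -0.0, 0.0]
[-0.052, -0.0, -0.0, 0.0, -0.0, 0.0]
[-0.052, -0.0, -0.0, 0.0, -0.0, 0.0]
[-0.052, -0.0, -0.0, 0.0, -0.0, 0.0]
[-0.052, 0.0, -0.0, 0.0, -0.0, 0.0]
[-0.052, 0.0, -0.0, 0.0, -0.0, 0.0]
[-0.052, 0.0, -0.0, 0.0, -0.0, 0.0]
[-0.052, 0.0, -0.0, 0.0, -0.0, 0.0]
[-0.052, 0.0, -0.0, 0.0, -0.0, 0.0]
[-0.052, 0.0, -0.0, 0.0, -0.0, 0.0]
[-0.052, 0.0, -0.0, 0.0, -0.0, 0.0]
[-0.052, 0.0, -0.0, 0.0, -0.0, 0.0]
[-0.052, 0.0, -0.0, 0.0, -0.0, 0.0]
[-0.052, 0.0, -0.0, 0.0, -0.0, 0.0]
[-0.052, 0.0, -0.0, 0.0, -0.0, 0.0]
[-0.052, 0.0, -0.0, 0.0, -0.0, 0.0]
```

Force is +5.0 N, so the foam is half squashed. Now I'll draw it slowly, checking as I go.

>>> apply_moves(series=[[-0.01,0,0,0,0,0,-1],[-0.02,0,0,0,0,0,-1],[-0.03,0,0,0,0,0,-1],[-0.03,0,0,0,0,0,-1],[-0.03,0,0,0,0,0,-1],[-0.03,0,0,0,0,0,-1],[-0.03,0,0,0,0,0,-1],[-0.03,0,0,0,0,0,-1]])

```text
time: 10.0
tcp_pos: [529.5, 44.2, 57.6]
tool_rot: [[0.105, 0.994, 0.002], [0.994, -0.105, 0.001], [0.001, 0.002, -1.0]]
wrist_force: [-0.3, 3.5, 4.9]
width: 0.359
grasp_force: 92.3
```

>>> apply_moves(series=[[-0.03,-0.001,0,0,0,0,-1],[-0.03,-0.001,0.001,0,0,0,-1],[-0.03,0,0,0,0,0,-1],[-0.03,0,0,0,0,0,-1],[-0.03,0,0,0,0,0,-1],[-0.03,0,0,0,0,0,-1],[-0.03,0,0,0,0,0,-1],[-0.03,0,0,0,0,0,-1]])

```text
time: 10.8
tcp_pos: [525.4, 8.4, 57.4]
tool_rot: [[0.105, 0.994, 0.002], [0.994, -0.105, 0.001], [0.001, 0.002, -1.0]]
wrist_force: [-0.3, 3.9, 5.6]
width: 0.356
grasp_force: 92.3
```

>>> apply_moves(series=[[-0.03,0,0,0,0,0,-1],[-0.03,0,0,0,0,0,-1],[-0.03,0,0,0,0,0,-1],[-0.03,0,0,0,0,0,-1],[-0.03,0,0,0,0,0,-1],[-0.03,0,0,0,0,0,-1],[-0.03,0,0,0,0,0,-1],[-0.03,0,0,0,0,0,-1]])

```text
time: 11.6
tcp_pos: [521.7, -27.4, 57.4]
tool_rot: [[0.105, 0.994, 0.002], [0.994, -0.105, 0.001], [0.001, 0.002, -1.0]]
wrist_force: [-0.0, 3.7, 4.7]
width: 0.356
grasp_force: 92.3
```

>>> apply_moves(series=[[-0.03,0,0,0,0,0,-1],[-0.03,0,0,0,0,0,-1],[-0.03,0,0,0,0,0,-1],[-0.03,0,0,0,0,0,-1],[-0.03,0,0,0,0,0,-1],[-0.03,0,0,0,0,0,-1],[-0.03,0,0,0,0,0,-1],[-0.03,0,0,0,0,0,-1]])

```text
time: 12.4
tcp_pos: [517.8, -63.3, 57.4]
tool_rot: [[0.105, 0.994, 0.002], [0.994, -0.105, 0.001], [0.001, 0.002, -1.0]]
wrist_force: [0.4, 4.7, 5.2]
width: 0.355
grasp_force: 92.3
```

>>> apply_moves(series=[[-0.03,0,0,0,0,0,-1],[-0.03,0,0,0,0,0,-1],[-0.03,0,0,0,0,0,-1],[-0.03,0,0,0,0,0,-1],[-0.03,0,0,0,0,0,-1],[-0.03,0,0,0,0,0,-1],[-0.03,0,0,0,0,0,-1],[-0.03,0,0,0,0,0,-1]])

```text
time: 13.2
tcp_pos: [514.0, -99.1, 57.3]
tool_rot: [[0.105, 0.994, 0.002], [0.994, -0.105, 0.001], [0.001, 0.001, -1.0]]
wrist_force: [0.7, 4.1, 4.9]
width: 0.364
grasp_force: 92.3
```

>>> apply_moves(series=[[-0.03,0,0,0,0,0,-1],[-0.025,0,0,0,0,0,-1],[-0.015,0,0,0,0,0,-1],[0,0,0,0,0,0,-1],[0,0,0,0,0,0,-1],[0,0,0,0,0,0,-1],[0,0,0,0,0,0,-1],[0,0,0,0,0,0,-1]])

```text
time: 14.0
tcp_pos: [512.9, -109.8, 57.4]
tool_rot: [[0.105, 0.994, 0.001], [0.994, -0.105, 0.0], [0.0, 0.001, -1.0]]
wrist_force: [0.5, 1.3, 5.6]
width: 0.357
grasp_force: 92.3
```

```bash
python3 - <<'E'
from plant import r
from h import *
s=r.read_state(); c=r.calibration("top"); p,d=r.snapshot("top"); cv2.imwrite("pics/t2.png",cv2.resize(p[140:280,190:430,::-1],None,fx=3.2,fy=3.2)); P=cloud(d,c); Z=P[...,2]
print(s["tcp_pos"],s["wrist_force"],np.degrees(np.arctan2(s["tool_rot"][1,0],s["tool_rot"][0,0])))
cb=np.array([561.1,-24.5]);ex=np.array([.9943,-.1064]);ey=np.array([.1064,.9943])
Q=P[...,:2]-cb; bx=Q@ex;by=Q@ey
m=(d>0)&(Z>14)&(Z<28)&(abs(bx)<130)&(abs(by)<180)
print("left edge",[round(float(by[m&(abs(bx-k)<20)].max()),1) for k in(-60,0,60)],"front",[round(float(bx[m&(abs(by-k)<20)].min()),1) for k in(120,50)],"back",[round(float(bx[m&(abs(by-k)<20)].max()),1) for k in(120,50,-20)])
E
```

```text
[ 512.86971709 -109.82354864   57.37119501] [0.50426096 1.26529673 5.62749712] 83.97556409106609
left edge [159.9, 159.5, 159.3] front [-109.6, -110.0] back [110.8, 109.9, 108.9]
```

View pics/t2.png

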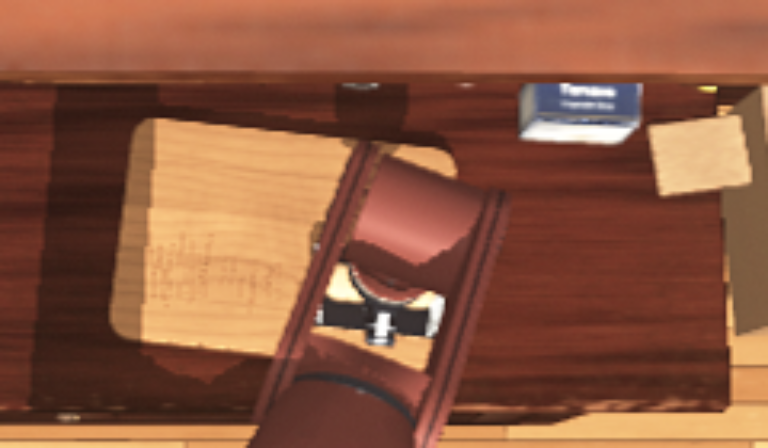

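The board hasn't moved and the sander is at its right end (picture ~(380,315)). I'll lift and carry the sander to the worktop on the right.

>>> apply_moves(series=[[0,0,-0.03,0,0,0,-1],[0,0,-0.08,0,0,0,-1],[0,0,-0.1,0,0,0,-1],[0,0,-0.1,0,0,0,-1],[0,0,0,0,0,0,-1],[0,0,0,0,0,0,-1],[0,0,0,0,0,0,-1],[0,0,0,0,0,0,-1]])

```text
time: 14.85
tcp_pos: [511.5, -109.7, 102.6]
tool_rot: [[0.105, 0.994, -0.001], [0.994, -0.105, 0.001], [0.0, -0.001, -1.0]]
wrist_force: [0.5, -0.1, -1.8]
width: 0.358
grasp_force: 91.4
```

```bash
python3 - <<'E'
from plant import r
from h import *
s=r.read_state(); print(s["tcp_pos"],s["wrist_force"]); plan(s,[478,-325,102],80,8)
E
```

```text
[ 511.52092634 -109.74603027  102.57820047] [ 0.45207564 -0.08582081 -1.80621023]
max mm/deg per row 27.231145513956985 0.4972325504829577
[-0.181, -0.009, 0.0, -0.0, -0.0, 0.003]
[-0.181, -0.007, 0.0, -0.0, -0.0, 0.003]
[-0.181, -0.006, 0.0, -0.0, -0.0, 0.003]
[-0.181, -0.004, 0.0, -0.0, -0.0, 0.003]
[-0.182, -0.003, 0.0, -0.0, -0.0, 0.003]
[-0.182, -0.001, 0.0, -0.0, -0.0, 0.003]
[-0.182, 0.0, 0.0, -0.0, -0.0, 0.003]
[-0.182, 0.002, 0.0, -0.0, -0.0, 0.003]
```

>>> apply_moves(series=[[-0.181,-0.009,0,0,0,0.003,-1],[-0.181,-0.007,0,0,0,0.003,-1],[-0.181,-0.006,0,0,0,0.003,-1],[-0.181,-0.004,0,0,0,0.003,-1],[-0.182,-0.003,0,0,0,0.003,-1],[-0.182,-0.001,0,0,0,0.003,-1],[-0.182,0,0,0,0,0.003,-1],[-0.182,0.002,0,0,0,0.003,-1]])

```text
time: 15.65
tcp_pos: [477.3, -325.9, 102.5]
tool_rot: [[0.18, 0.984, -0.001], [0.984, -0.18, 0.001], [0.001, -0.001, -1.0]]
wrist_force: [0.3, 0.8, -2.0]
width: 0.359
grasp_force: 91.3
```

>>> apply_moves(series=[[0,0,0,0,0,0,-1],[0,0,0.1,0,0,0,-1],[0,0,0.12,0,0,0,-1],[0,0,0.1,0,0,0,-1],[0,0,0.05,0,0,0,-1],[0,0,0,0,0,0,-1],[0,0,0,0,0,0,-1],[0,0,0,0,0,0,-1]])

```text
time: 16.45
tcp_pos: [478.7, -325.5, 48.8]
tool_rot: [[0.179, 0.984, 0.001], [0.984, -0.179, -0.001], [-0.001, 0.001, -1.0]]
wrist_force: [0.3, -0.0, -2.9]
width: 0.358
grasp_force: 91.4
```

>>> apply_moves(series=[[0,0,0.02,0,0,0,-1],[0,0,0.02,0,0,0,-1],[0,0,0.012,0,0,0,-1],[0,0,0.01,0,0,0,-1],[0,0,0,0,0,0,-1],[0,0,0,0,0,0,-1],[0,0,0,0,0,0,-1],[0,0,0,0,0,0,-1]])

```text
time: 17.25
tcp_pos: [478.1, -325.3, 38.8]
tool_rot: [[0.179, 0.984, 0.0], [0.984, -0.179, -0.0], [-0.0, 0.0, -1.0]]
wrist_force: [-1.4, 1.6, 2.1]
width: 0.357
grasp_force: 91.9
```

>>> apply_moves(series=[[0,0,0,0,0,0,0],[0,0,0,0,0,0,0.5],[0,0,0,0,0,0,1],[0,0,0,0,0,0,1],[0,0,0,0,0,0,1],[0,0,0,0,0,0,1],[0,0,0,0,0,0,1],[0,0,0,0,0,0,1]])

```text
time: 18.05
tcp_pos: [478.0, -325.1, 38.5]
tool_rot: [[0.18, 0.984, -0.0], [0.984, -0.18, 0.0], [0.0, -0.0, -1.0]]
wrist_force: [0.1, -0.3, -0.9]
width: 0.998
grasp_force: 0.0
```

>>> apply_moves(series=[[0,0,-0.05,0,0,0,1],[0,0,-0.15,0,0,0,1],[0,0,-0.2,0,0,0,1],[0,0,-0.2,0,0,0,1],[0,0,-0.2,0,0,0,1],[0,0,-0.1,0,0,0,1],[0,0,0,0,0,0,1],[0,0,0,0,0,0,1]])

```text
time: 18.85
tcp_pos: [477.7, -324.9, 172.8]
tool_rot: [[0.18, 0.984, -0.001], [0.984, -0.18, 0.001], [0.0, -0.001, -1.0]]
wrist_force: [-0.3, 0.6, -0.1]
width: 0.996
grasp_force: 0.0
```

```bash
python3 - <<'E'
from plant import r
from h import *
s=r.read_state(); c=r.calibration("wrist"); p,d=r.snapshot("wrist"); cv2.imwrite("pics/w3.png",p[:,:,::-1]); P=cloud(d,c); Z=P[...,2]
print(s["tcp_pos"],s["wrist_force"],s["width"])
h=np.hypot(P[...,0]-478,P[...,1]+326)
m=big((d>0)&(Z>15)&(Z<75)&(h<90)); print("sander",rect(P,m))
m=big((d>0)&(Z>50)&(Z<75)&(h<90)); print("grip",rect(P,m))
E
```

```text
[ 477.65639115 -324.86519669  172.75060992] [-0.26396634  0.60381098 -0.10008025] 0.9962236394571021
sander ((478.7289733886719, -326.6939392089844), (132.0364990234375, 80.14362335205078), 79.46734619140625, np.float64(28.479521345072847), np.int64(10491))
grip ((478.9623107910156, -325.428466796875), (101.32290649414062, 32.01862335205078), 79.47418975830078, np.float64(66.77531339845746), np.int64(4004))
```

View pics/w3.png

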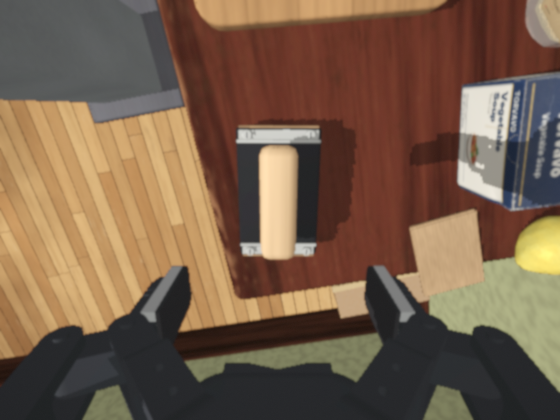

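The sander stands upright on the worktop at (280,195) in the picture, clear of the board and the worktop edge. The gripper is clear of everything.

```bash
python3 -c "
from plant import r
print(r.sign_off())"
```

```text
the job is handed in; nothing more can be done
None
```

I handed the job in after about 19 s: I drew the sander along the scar band from the left end to the right with the foam about half squashed (force on the tool 4.7–5.6 N), then stood it sheet down on the worktop to the right of the board, which had not moved when I checked at the end of the stroke.

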